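# Open the cherry jar in the topping rack

### The arm

A 6-joint arm with a two-finger parallel gripper is mounted at the origin on the work surface. World frame = base frame: x ahead of the robot, y to its left, z up, the work surface at z = 0. Lengths are in m, angles in rad, forces in N, time in s.
With the tool pointing down it reaches from about 0.35 to 0.925 m from the base axis. Payload 6.4 kg.
Tool frame: the origin (TCP) lies on the centre line of the jaws, within the pads' length; the fingertips stand 25 mm ahead of it and the grasp point (between the pads) lies 6 mm ahead of it; z points along the fingers, y is the line along which they close (so a half turn about z gives the same grasp; the last joint's range is limited). The gripper opens to 94 mm and grips with 3 to 60 N. Pads are 16 mm wide; open, the fingers measure 119 mm over their backs; the gripper's body (75 mm by 177 mm) begins 78 mm behind the grasp point.
Start: joints at [-1.428, 0.245, 1.558, -0, 1.339, -0.174], TCP at [0.202, -0.618, 0.23] pointing down, gripper open.
Joint ranges: [-3.13, 3.13], [-1.02, 2.26], [0.13, 2.54], [-0.95, 4.09], [0.21, 2.88], [-2.74, 2.74]. Speed limits (rad/s): [2.57, 2.57, 3.14, 3.14, 3.14, 3.14].

### API

Orientations are given as a unit quaternion [w, x, y, z].
In Python, from bench import bot gives the robot as it stands.
- The arm moves only by the tool drive_effector, called after "Request:" as a command line: name --argument value ..., lists and objects as JSON in quotes. Schema: {"type":"object","properties":{"rows":{"type":"string"},"only":{"type":"string"},"quiet":{"type":"boolean"},"lines":{"type":"string"}},"required":["rows"],"additionalProperties":false}. rows is a string of 1 to 12 rows, one to a line, with the numbers parted by spaces; each row has 7 numbers: a rotation vector rx, ry, rz in fractions of the full range, 1 being pi rad, then dx, dy, dz in shares of 0.4 m (1.0 is 0.4 m), then the opening from 0.0 (shut) to 1.0 (fully open); each row shifts and turns the commanded pose from where the row before left it, along the tool's axes as they then stand; what a row does not reach is not made up. A row lasts 1/8 s, in which the tool goes at most 0.0625 m and 0.188 rad, less where a joint would pass 70% of its speed; a pose out of reach is approached as far as the arm can. The fingers move at their own pace and stop on an object; the grip force is fixed at half the most. Time passes only in rows, so rows that do not move let the fingers close. The tool returns the time, the measured TCP pose, the force, the opening and the grip force at its end. only (a regular expression) keeps the lines of the reply that match it, lines (a string "A,B") keeps lines A to B, and quiet returns only ok. A shift or turn number past 1, either way, is cut back to 1. Input that does not fit is refused with a message, and nothing moves.
- bot.read_state(): the state, without advancing time (a new reading comes with each control period).
- bot.capture(name): name is "scene" or "top" or "wrist"; returns the picture (400x640x3 uint8, blue, green, red); there is no depth.
- bot.calibration(name): a dict with "fx", "fy", "cx", "cy" (pixels), "xyz" and "rotation" of the camera in the world. Camera axes: x right, y down, z forward; pixel columns grow to the right and rows downward; lengths in m; the calibration is good to about 2 mm. The wrist camera is an equidistant fisheye: a pixel r from the principal point sees the ray r / f radians off the axis. A picture is of the moment at which its call begins: read the wrist's pose just before it. calibration takes no time and is no camera call; for the wrist camera it gives the pose at the moment of the call.
- bot.sign_off(): hands the job in; it is judged then, once.
The state is a dict: "time": time; "joints": joint angles; "qd": joint speeds; "joint_efforts": joint torques, N m; "position": TCP position; "orientation": TCP orientation; "force": force on the tool from outside, world axes, zero at the start; "torque": the same for the moment, N m; "gripper_width": opening from 0.0 (shut) to 1.0 (fully open); "grip_force": force on a finger pad.
Only numpy, scipy, OpenCV 4.12 (cv2) and the standard library are available. Lean on these libraries where they do the work, as an engineer would, in place of code of your own. Each camera call takes 0.05 s, during which the arm holds its last target. There are 200 camera calls.

### The job

Set the closed jar of candied cherries (red lid) upright into the empty square well of the wooden topping rack, which keeps it from turning, and with the jar sitting fully down in the well unscrew its tight lid. Stop turning once the threads let go, lift the lid off and finish still holding it level just above the open jar, about two centimetres over the mouth, ready to go back on; keep the jar upright throughout and leave the other jars, the cups, the cake box and the scoop where they are.

Things in the scene. Friction and masses are not known exactly. Their poses are not given: they have to be found in the camera images.
- jar: clear glass jar of dark red cherries: square body 62 x 62 mm, 84 mm tall (lowest 4 mm 58 mm square), then a round neck, 46 mm across, to the rim 102 mm above the underside; 0.3 to 0.55 kg. Starts upright on the counter at any yaw, red lid on. Origin at the centre of its underside, z up, x and y square to its sides.
- lid: red ribbed round screw lid, 60 mm diameter, 18 mm tall, 40 g, screwed tight on the jar. Origin on its axis at the lower edge of its skirt, z up; its top is 18 mm higher. Closed, the origin is 88 mm above the jar's underside (4 mm above the square glass shoulder), its x axis along the jar's. The closed jar can be lifted by it: pulled up before it is unscrewed it brings the jar along.
- jar_mouth (a point): centre of the jar's mouth at the rim, 102 mm above the underside. The neck has a three-start lug thread: turned counter-clockwise seen from above, the lid is tight at first (up to about 0.5 N m; on the bare counter the jar turns along), then loose, and is free to lift at 55 to 95 degrees of turn; further on the lugs meet the next thread. It need not rise while it turns. Grip firmly.
- rack: oak topping rack fixed to the counter: block 106 x 336 mm, 45 mm tall. Origin at the centre of its underside, z up. Three square wells in a row at y = -110, 0 and +110 mm, each 66 x 66 mm (2 mm to spare on each side of a jar), 30 mm deep, with a 3 mm chamfer at the mouth and sides parallel to the rack's x and y. The wells at y = 0 and +110 mm hold other jars.
- well (a point): centre of the floor of the rack's empty well, 15 mm above the counter and 30 mm below the rack's top.
- jar_green: bystander: same size of jar, lid on, green lid, pistachio nuts, loose on the counter; lid top 106 mm high. Origin at the centre of its underside.
- jar_yellow: bystander: same size of jar, lid on, yellow lid, fudge cubes, loose on the counter. Origin at the centre of its underside.
- jar_white: bystander: same size of jar, white lid, almonds, standing in the rack's middle well; lid top 121 mm above the counter. Origin at the centre of its underside.
- jar_black: bystander: same size of jar, black lid, chocolate balls, standing in the rack's +y end well; lid top 121 mm above the counter. Origin at the centre of its underside.
- cake_box: bystander: white cardboard cake box with a red band, 113 x 113 x 73 mm, beyond the jars. Origin at the centre of its underside.
- cups: bystander: upright stack of white paper cups, 80 mm across, 110 mm tall. Origin at the centre of its underside.
- scoop: bystander: steel ice-cream scoop with a black handle, 200 mm long, 25 mm high, lying on the counter in front of the rack. Origin about 20 mm beyond the handle's inner end, on the counter; x towards the bowl.

How it is judged:
On the way, in this order (a step that is already met when the one before it is completed fails the run):
1. the jar sits fully down and upright in the empty well with its lid still on (horizontal distance between jar and well below 0.006 m and z of jar in the frame of well below 0.004 m and angle between jar's own z axis and vertical below 0.06 rad and z of lid in the frame of jar below 0.092 m and angle between the x axis of lid and the x axis of jar, either way round below 0.5 rad), for 0.1 s.
2. the lid is unscrewed while the jar sits in the well (angle between the x axis of lid and the x axis of jar, either way round above 0.75 rad and horizontal distance between jar and well below 0.006 m and z of jar in the frame of well below 0.006 m), for 0.05 s.
At the end, for the whole second after the job is handed in: the jar stands fully down (within 4 mm) and upright in the well; the gripper holds the unscrewed lid still and level (within 11 degrees), its lower edge 3 to 50 mm above the mouth, within 20 mm of its axis, clear of the jar, turned 43 to 137 degrees from closed (horizontal distance between jar and well below 0.006 m and z of jar in the frame of well below 0.004 m and angle between jar's own z axis and vertical below 0.06 rad and z of lid in the frame of jar_mouth between 0.003 and 0.05 m and horizontal distance between lid and jar_mouth below 0.02 m and angle between lid's own z axis and vertical below 0.2 rad and angle between the x axis of lid and the x axis of jar, either way round above 0.75 rad and contact force between lid and jar below 0.05 N and contact force between the fingers and lid above 1 N and linear speed of lid below 0.02 m/s); the arm keeps its last pose, push and grip.
It fails at once if the jar is tipped (more than about 30 degrees) (angle between jar's own z axis and vertical above 0.5 rad).
It fails at once if another jar, the cups, the cake box or the scoop is moved (by more than 25 mm) (distance of any of jar_green, jar_yellow, jar_white, jar_black, cake_box, cups, scoop from where it was at the start of the episode above 0.025 m).
It also fails if it takes over 48 s, if anything falls off the work surface, if the arm or the gripper's body presses on something with over 40 N, if the wrist force passes 120 N, or if a joint passes its speed limit or range.

## Working session

There is one attempt and no reset: what is moved stays moved. The work goes in short steps, Python scripts to look and compute and a tool call to move; the robot and the scene stay as the last step left them, time stands still between calls to the robot, and variables do not carry over. Pictures are saved under pics/ and viewed, at most 10 in all, crops included, and the job is handed in when it is done.

```bash
ls; mkdir -p pics
```

Run:
```python
from bench import bot
import cv2,numpy as np
for n in("scene","top"):
    cv2.imwrite(f"pics/{n}0.png",bot.capture(n)); c=bot.calibration(n); print(n,{k:np.round(v,4).tolist() for k,v in c.items()})
s=bot.read_state();print(s)
```

```text
bench.py
pics
scene {'fx': 370.7473, 'fy': 370.7473, 'cx': 321.2768, 'cy': 195.1889, 'xyz': [1.1471, -0.2592, 0.759], 'rotation': [-0.2973, 0.7639, 0.5368, -0.1996]}
top {'fx': 461.8425, 'fy': 461.8425, 'cx': 319.4145, 'cy': 205.9999, 'xyz': [0.5005, -0.0187, 1.1504], 'rotation': [-0.0247, 0.7086, -0.7044, 0.0313]}
{'time': 0.1, 'joints': array([-1.42808507e+00,  2.45695999e-01,  1.55886793e+00, -3.15576694e-05,
        1.33871346e+00, -1.74108562e-01]), 'qd': array([-1.33350072e-03, -2.38586783e-03, -3.15838249e-03, -5.41184032e-04,
       -2.13566397e-04, -3.07657891e-05]), 'joint_efforts': array([-1.24776088e-03, -4.16914344e+01, -3.15526271e+01,  6.85434602e-02,
        3.09793849e-02, -4.87627517e-05]), 'position': array([ 0.20242654, -0.61715643,  0.22949937]), 'orientation': array([-8.42509203e-04,  9.87478441e-01,  1.57751764e-01, -2.12727771e-06]), 'force': array([ 0.44603955, -0.30769751, -0.67403088]), 'torque': array([-0.00119623,  0.01191664, -0.02412388]), 'grip_force': 0.0, 'gripper_width': 0.9952724108965245}
```

View pics/top0.png

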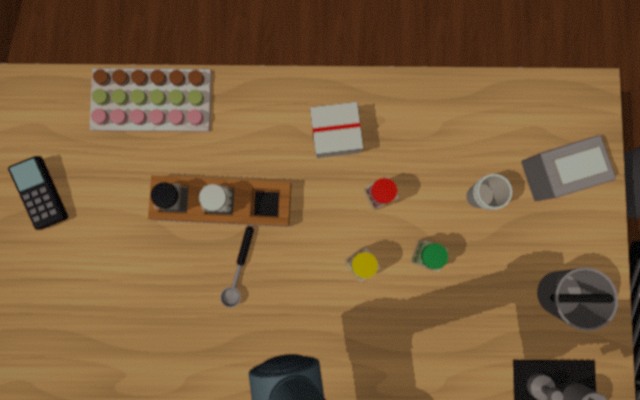

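View pics/scene0.png

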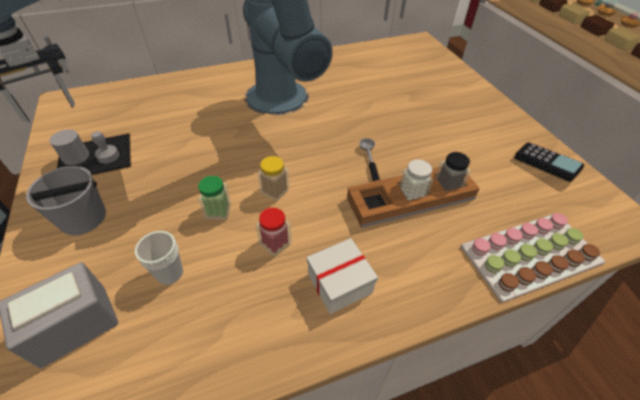

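The top view shows the red lid at (384,190), the rack from (150,177) to (291,225) with its empty well at (266,204), and the yellow jar at (365,265). The green jar is at (433,256), the cups at (492,192) and the box at (337,129). The scene view agrees, with the red jar at (273,230) and the well at (374,200).

Create h.py:
```python
from bench import bot
import cv2,numpy as np
from scipy.spatial.transform import Rotation as R
def rot(q): return R.from_quat([q[1],q[2],q[3],q[0]])
def cast(c,uv,z,fish=False):
    "pixels -> points on the plane at height z"
    uv=np.atleast_2d(uv).astype(float); a=(uv-[c["cx"],c["cy"]])/[c["fx"],c["fy"]]
    if fish:
        r=np.linalg.norm(a,axis=1,keepdims=True)+1e-12; d=np.hstack([a/r*np.sin(r),np.cos(r)])
    else: d=np.hstack([a,np.ones((len(a),1))])
    q=np.array(c["rotation"]); M=rot(q) if q.size==4 else R.from_matrix(q)
    d=M.apply(d); p=np.array(c["xyz"]); return p+d*((z-p[2])/d[:,2:])
def red(im):
    h=cv2.cvtColor(im,cv2.COLOR_BGR2HSV); return ((h[...,1]>180)&(h[...,2]>120)&((h[...,0]<6)|(h[...,0]>174))).astype(np.uint8)
def blobs(m,amin=60):
    cs,_=cv2.findContours(m,cv2.RETR_EXTERNAL,cv2.CHAIN_APPROX_NONE)
    return sorted([c for c in cs if cv2.contourArea(c)>amin],key=cv2.contourArea)[::-1]
def go(p,yawy=None,s=None):
    "offset to target TCP in tool axes; yawy = wanted world heading of tool y (mod 180)"
    s=s or bot.read_state(); M=rot(s["orientation"]); 
    t=M.apply([0,1,0]); y=np.arctan2(t[1],t[0])
    print("pos",np.round(s["position"],4),"tool offset",np.round(M.inv().apply(np.array(p)-s["position"]),4),"y heading deg",round(np.degrees(y),2),"j6",round(s["joints"][5],3),"t",s["time"])
    if yawy is not None:
        d=(y-yawy+np.pi/2)%np.pi-np.pi/2; print("rz about tool z (down):",round(d,4))
```

Run:
```python
from h import *
im=cv2.imread("pics/top0.png");c=bot.calibration("top")
h=cv2.cvtColor(im,cv2.COLOR_BGR2HSV)
for b in blobs(red(im)):
    e=cv2.fitEllipse(b);print("red",e,cast(c,e[0],.106))
roi=np.zeros(im.shape[:2],np.uint8);roi[165:240,135:305]=1
print(h[182,220],h[200,240],h[204,266],h[240,180], h[190,284])
m=((h[...,2]<35)*roi).astype(np.uint8)
for b in blobs(m): r=cv2.minAreaRect(b);print("dark",r,cast(c,r[0],.045))
m=((h[...,1]>165)&(h[...,2]<150)|(h[...,2]<60)).astype(np.uint8)*roi
for b in blobs(m)[:2]:
    r=cv2.minAreaRect(b);q=cast(c,cv2.boxPoints(r),.045);print("rack",r,np.round(q,3).tolist(),[np.linalg.norm(q[i]-q[i-1]) for i in range(4)])
im2=bot.capture("wrist");cv2.imwrite("pics/w0.png",im2);w=bot.calibration("wrist");print(w);go([.5,0,.2])
```

```text
red ((383.8674621582031, 190.39956665039062), (23.7081241607666, 24.428417205810547), 66.46892547607422) [[ 0.62006121 -0.1749657   0.106     ]]
red ((335.35546875, 127.2452621459961), (2.231335163116455, 49.370994567871094), 83.08680725097656) [[ 0.76546397 -0.06400685  0.106     ]]
[ 14 183 134] [ 14 181  96] [150  20  25] [ 17 137 149] [ 15 182 137]
dark ((164.5, 195.5), (23.0, 25.0), 90.0) [[0.6112271  0.34267896 0.045     ]]
dark ((266.0, 203.0), (22.0, 22.0), 90.0) [[0.59473653 0.09931467 0.045     ]]
rack ((219.82077026367188, 199.6226348876953), (140.95379638671875, 43.567535400390625), 2.4895529747009277) [[0.556, 0.379, 0.045], [0.661, 0.378, 0.045], [0.649, 0.039, 0.045], [0.544, 0.043, 0.045]] [np.float64(0.33640571964123483), np.float64(0.10482194931529985), np.float64(0.3389386418640584), np.float64(0.10497993473997173)]
rack ((248.16925048828125, 233.1461639404297), (8.806466102600098, 12.899612426757812), 7.125016689300537) [[0.508, 0.153, 0.045], [0.539, 0.15, 0.045], [0.536, 0.129, 0.045], [0.506, 0.132, 0.045]] [np.float64(0.020993692148466213), np.float64(0.030695094577960068), np.float64(0.02104033556721484), np.float64(0.030694433023133124)]
{'fx': 309.70691628693146, 'fy': 309.70691628693146, 'cx': 318.3603782767067, 'cy': 202.57300016649947, 'xyz': array([ 0.26678528, -0.59701365,  0.38346866]), 'rotation': array([ 0.09494829,  0.80431909, -0.58232849, -0.07035021])}
pos [ 0.2024 -0.6173  0.2296] tool offset [ 0.4751 -0.4938  0.0304] y heading deg -71.85 j6 -0.174 t 0.15
```

Careful with the scale: shifts go in shares of 0.4 m and turns go in shares of pi rad. That gives: -0.0442 m is -0.1105, 0.0348 m is 0.087, 0.159 rad is 0.0506.

Request:
drive_effector --rows "0 0 0.0506 0 0 0 1\n0 0 0.0506 0 0 0 1\n0 0 0 0.087 -0.1105 -0.0075 1\n0 0 0 0.087 -0.1105 -0.0075 1\n0 0 0 0.087 -0.1105 -0.0075 1\n0 0 0 0.087 -0.1105 -0.0075 1\n0 0 0 0.087 -0.1105 -0.0075 1\n0 0 0 0.087 -0.1105 -0.0075 1\n0 0 0 0.087 -0.1105 -0.0075 1\n0 0 0 0.087 -0.1105 -0.0075 1\n0 0 0 0.087 -0.1105 -0.0075 1\n0 0 0 0.087 -0.1105 -0.0075 1"

```text
time: 1.65
position: [0.5518, -0.1744, 0.2604]
orientation: [-0.0, 1.0, -0.001, -0.0]
force: [0.4, 0.3, 1.3]
gripper_width: 0.999
grip_force: 0.0
```

Request:
drive_effector --rows "0 0 0 0 0 0 1\n0 0 0 0 0 0 1"

```text
time: 1.9
position: [0.5507, -0.1762, 0.2601]
orientation: [-0.0, 1.0, -0.0, -0.0]
force: [0.5, 0.6, -0.2]
gripper_width: 1.004
grip_force: 0.0
```

Run:
```python
from h import *
go([.55,-.175,.26],-np.pi/2)
c=bot.calibration("wrist");im=bot.capture("wrist");cv2.imwrite("pics/w1.png",im);print(c)
for b in blobs(red(im)):
    e=cv2.fitEllipse(b);print("red",e,cast(c,e[0],.106,True))
```

```text
pos [ 0.5507 -0.1762  0.2601] tool offset [-0.0007 -0.0012  0.0001] y heading deg -90.05 j6 1.066 t 1.9
rz about tool z (down): -0.0009
{'fx': 309.70691628693146, 'fy': 309.70691628693146, 'cx': 318.3603782767067, 'cy': 202.57300016649947, 'xyz': array([ 0.61851816, -0.17688157,  0.4137985 ]), 'rotation': array([-0.08367212, -0.70194399,  0.70223631,  0.08448541])}
red ((317.1947326660156, 126.0456314086914), (55.96885681152344, 56.805389404296875), 86.26367950439453) [[ 0.62120375 -0.1753999   0.106     ]]
red ((210.04148864746094, 6.080441474914551), (6.486562728881836, 83.14469909667969), 76.10193634033203) [[ 0.7564436  -0.06268983  0.106     ]]
```

View pics/w1.png

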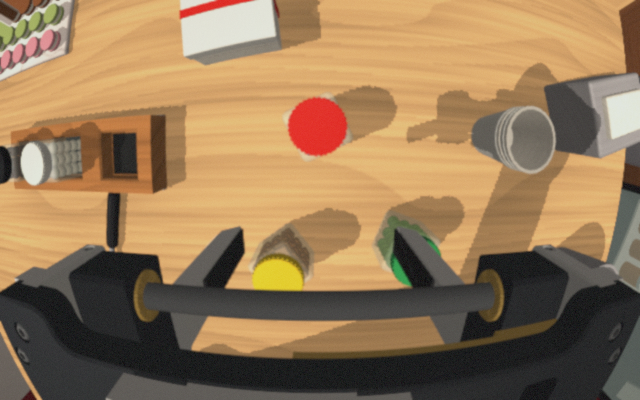

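The red lid is at (317,126), with the pale corners of the glass shoulder poking out around it. The yellow jar is at (278,270), the green at (412,258), and the rack's empty well at (122,155). I'll zoom in for the jar's yaw.

Run:
```python
import cv2
im=cv2.imread("pics/w1.png")[81:171,262:372]
cv2.imwrite("pics/w1c.png",cv2.resize(im,None,fx=6,fy=6,interpolation=cv2.INTER_CUBIC))
```

```text
(no output)
```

View pics/w1c.png

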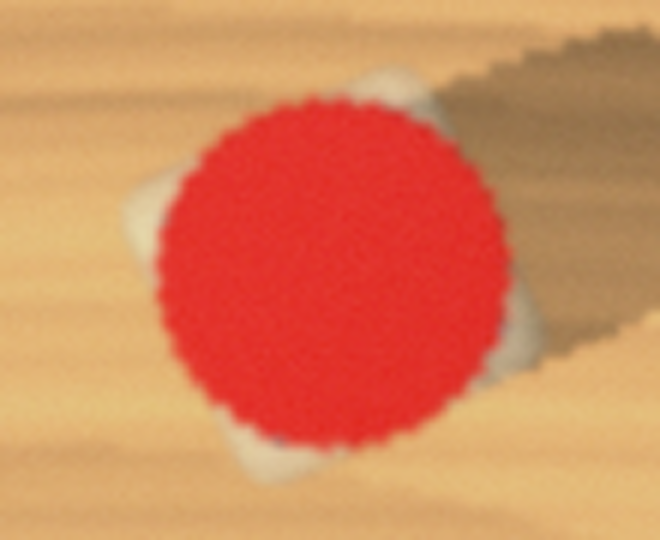

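The crop shows the four shoulder corners at about (124,200), (412,66), (547,358) and (258,486), which are sharp enough for the yaw.

Run:
```python
from h import *
w=dict(fx=309.70691628693146,fy=309.70691628693146,cx=318.3603782767067,cy=202.57300016649947,xyz=[0.61851816,-0.17688157,0.4137985],rotation=[-0.08367212,-0.70194399,0.70223631,0.08448541])
p=np.array([[124,200],[412,66],[547,358],[258,486]])/6+[261.6,80.6]
q=cast(w,p,.084,True)[:,:2];print(q,q.mean(0))
for i in range(4):
    d=q[(i+1)%4]-q[i];print(np.hypot(*d),np.degrees(np.arctan2(d[1],d[0]))%90)
# rack from wrist
im=cv2.imread("pics/w1.png");h=cv2.cvtColor(im,cv2.COLOR_BGR2HSV)
m=(h[...,2]<50).astype(np.uint8);m[:, :95]=0;m[:,145:]=0;m[:120]=0;m[185:]=0
for b in blobs(m): r=cv2.minAreaRect(b);print(r)
```

```text
[[ 0.63475118 -0.13840151]
 [ 0.65831469 -0.18904734]
 [ 0.60649919 -0.21307325]
 [ 0.58343714 -0.16179883]] [ 0.62075055 -0.17558023]
0.055859100560142 24.950701631697214
0.057114712585767405 24.876300752199512
0.056222101324010704 24.217111139598273
0.05639649939504065 24.511241610990716
((124.5, 153.0), (38.0, 21.0), 90.0)
```

Jar centre is (0.6208, -0.1755) and its yaw is 24.6°. The wrist and top views agree within 1 mm. I'll move over it and align.

To row units: 0.035 m is 0.0875, -0.0004 m is -0.001, -0.1435 rad is -0.0457.

Request:
drive_effector --rows "0 0 0 0.0875 -0.001 0 1\n0 0 0 0.0875 -0.0008 0 1\n0 0 -0.0457 0 0 0 1\n0 0 -0.0457 0 0 0 1\n0 0 -0.0457 0 0 0 1\n0 0 0 0 0 0.0875 1\n0 0 0 0 0 0 1\n0 0 0 0 0 0 1"

```text
time: 2.95
position: [0.6209, -0.1765, 0.2263]
orientation: [0.0, 0.977, 0.212, 0.0]
force: [0.4, 0.1, -0.1]
gripper_width: 1.003
grip_force: 0.0
```

Run:
```python
from h import *
go([.6208,-.1755,.066],np.radians(-65.4))
```

```text
pos [ 0.6209 -0.1765  0.2263] tool offset [ 0.0002 -0.001   0.1603] y heading deg -65.49 j6 0.691 t 2.95
rz about tool z (down): -0.0015
```

Now descend with y trimmed by 1 mm, then close.

To row units: 0.035 m is 0.0875, 0.03 m is 0.075.

Request:
drive_effector --rows "0 0 0 0 -0.0025 0.075 1\n0 0 0 0 0 0.0875 1\n0 0 0 0 0 0.0875 1\n0 0 0 0 0 0.075 1\n0 0 0 0 0 0.075 1\n0 0 0 0 0 0 1\n0 0 0 0 0 0 0.6\n0 0 0 0 0 0 0.3\n0 0 0 0 0 0 0\n0 0 0 0 0 0 0\n0 0 0 0 0 0 0\n0 0 0 0 0 0 0"

```text
time: 4.45
position: [0.6212, -0.1749, 0.0664]
orientation: [0.0, 0.977, 0.213, 0.001]
force: [-0.8, -0.8, 5.8]
gripper_width: 0.657
grip_force: 29.9
```

Run:
```python
from h import *
go([.6208,-.1755,.066],np.radians(-65.4))
```

```text
pos [ 0.6212 -0.1749  0.0664] tool offset [-0.0006  0.0004  0.0004] y heading deg -65.41 j6 0.692 t 4.45
rz about tool z (down): -0.0001
```

To row units: -0.031 m is -0.0775.

Request:
drive_effector --rows "0 0 0 0 0 -0.0775 0\n0 0 0 0 0 -0.0775 0\n0 0 0 0 0 -0.0775 0\n0 0 0 0 0 -0.0775 0\n0 0 0 0 0 0 0"

```text
time: 5.08
position: [0.6214, -0.1749, 0.1908]
orientation: [0.001, 0.977, 0.213, 0.001]
force: [0.9, -1.3, -3.2]
gripper_width: 0.658
grip_force: 29.9
```

Request:
drive_effector --rows "0 0 -0.0503 0 0 0 0\n0 0 -0.0503 0 0 0 0\n0 0 -0.0503 0 0 0 0\n0 0 -0.0503 0 0 0 0\n0 0 -0.0503 0 0 0 0\n0 0 -0.0503 0 0 0 0\n0 0 -0.0503 0 0 0 0"

```text
time: 5.95
position: [0.619, -0.1738, 0.1857]
orientation: [-0.003, 0.718, 0.696, -0.001]
force: [0.3, 0.1, -2.3]
gripper_width: 0.655
grip_force: 29.9
```

Request:
drive_effector --rows "0 0 0 0.085 -0.0088 0 0\n0 0 0 0.085 -0.0088 0 0\n0 0 0 0.085 -0.0088 0 0\n0 0 0 0.085 -0.0088 0 0\n0 0 0 0.085 -0.0088 0 0\n0 0 0 0.085 -0.0088 0 0\n0 0 0 0 0 0 0\n0 0 0 0 0 0 0\n0 0 0 0 0 0 0"

```text
time: 7.08
position: [0.6066, 0.0292, 0.1885]
orientation: [-0.0, 0.72, 0.694, -0.0]
force: [0.2, 0.3, -3.7]
gripper_width: 0.661
grip_force: 29.9
```

Run:
```python
from h import *
go([.5987,.0999,.19],np.radians(-2))
c=bot.calibration("wrist");im=bot.capture("wrist");cv2.imwrite("pics/w2.png",im)
import pickle;pickle.dump(c,open("w2.pkl","wb"));print(c["xyz"])
```

```text
pos [0.6066 0.0292 0.1885] tool offset [ 0.0704 -0.0105 -0.0015] y heading deg -2.1 j6 -0.102 t 7.075
rz about tool z (down): -0.0017
[0.60922958 0.09618466 0.34235609]
```

View pics/w2.png

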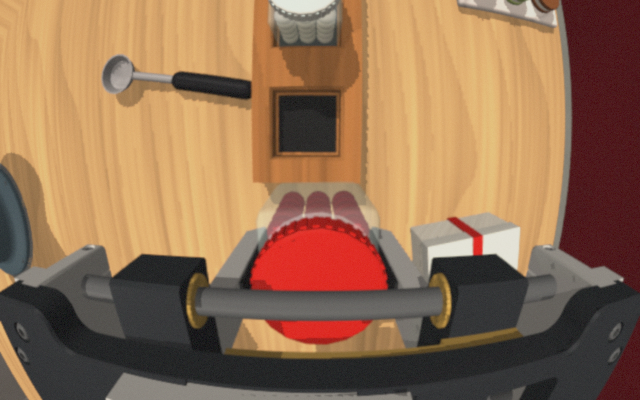

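The jar hangs in the gripper with its lid at (318,280). The empty well is unobstructed ahead, its chamfer outline about (272–341, 87–157), with the scoop handle beside the rack at (215,85). I'll zoom in on the well.

Run:
```python
import cv2
im=cv2.imread("pics/w2.png")[76:168,246:371]
cv2.imwrite("pics/w2c.png",cv2.resize(im,None,fx=6,fy=6,interpolation=cv2.INTER_CUBIC))
```

```text
(no output)
```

View pics/w2c.png

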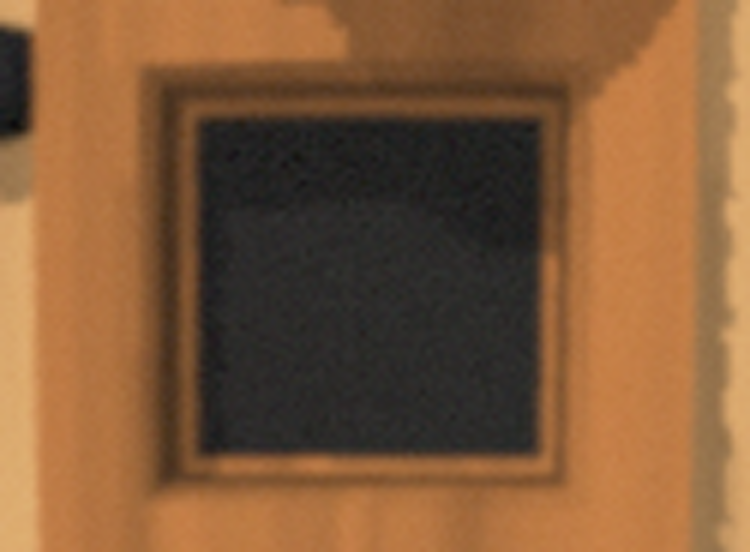

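Run:
```python
from h import *
import pickle;c=pickle.load(open("w2.pkl","rb"))
def t(p,z):
    q=cast(c,np.array(p)/6+[245.6,75.6],z,True)[:,:2];print(z,q.mean(0).round(4),end=" ")
    for i in range(len(q)):
        d=q[(i+1)%len(q)]-q[i];print(round(np.hypot(*d),4),round((np.degrees(np.arctan2(d[1],d[0]))+45)%90-45,2),end="; ")
    print()
t([[198,118],[542,118],[541,456],[200,456]],.015)
t([[160,85],[568,88],[564,482],[160,484]],.042)
t([[150,70],[578,72],[572,490],[154,492]],.045)
t([[36,280],[694,280]],.045)
im=cv2.imread("pics/w2.png");h=cv2.cvtColor(im,cv2.COLOR_BGR2HSV)
m=(h[...,2]<62).astype(np.uint8);m[:,:265]=0;m[:,345:]=0;m[:95]=0;m[153:]=0
b=blobs(m)[0];r=cv2.minAreaRect(b);print(r,cast(c,r[0],.015,True))
go([.5987,.0999,.19])
```

```text
0.015 [0.5972 0.1033] 0.06 -2.57; 0.0598 -2.04; 0.0602 -2.3; 0.0601 -2.22; 
0.042 [0.597  0.1033] 0.0654 -3.08; 0.0641 -2.4; 0.0657 -2.02; 0.0653 -2.63; 
0.045 [0.5972 0.1039] 0.068 -2.93; 0.0673 -2.63; 0.0673 -2.02; 0.0684 -2.09; 
0.045 [0.5973 0.1044] 0.1054 -2.47; 0.1054 -2.47; 
((307.0, 123.5), (55.0, 56.0), 90.0) [[0.5969701  0.10299346 0.015     ]]
pos [0.6067 0.0291 0.1889] tool offset [ 0.0704 -0.0106 -0.0011] y heading deg -2.11 j6 -0.102 t 7.125
```

To row units: 0.0367 m is 0.0918, -0.0061 m is -0.0153, 0.003 rad is 0.001.

Request:
drive_effector --rows "0 0 0.001 0.0918 -0.0153 0 0\n0 0 0 0.0915 -0.0153 0 0\n0 0 0 0 0 0.075 0\n0 0 0 0 0 0.05 0\n0 0 0 0 0 0 0\n0 0 0 0 0 0 0\n0 0 0 0 0 0 0"

```text
time: 8.0
position: [0.5983, 0.1034, 0.1408]
orientation: [0.001, 0.721, 0.693, 0.001]
force: [-0.2, 0.2, -2.5]
gripper_width: 0.659
grip_force: 29.9
```

Run:
```python
from h import *
go([.5972,.1028,.081],np.radians(-2.3));print(bot.read_state()["force"])
```

```text
pos [0.5983 0.1034 0.1408] tool offset [-0.0006 -0.0012  0.0598] y heading deg -2.24 j6 0.024 t 8.0
rz about tool z (down): 0.0011
[-0.2402252   0.20281404 -2.51800475]
```

To row units: 0.015 m is 0.0375, 0.01 m is 0.025.

Request:
drive_effector --rows "0 0 0 -0.0015 -0.0028 0.0375 0\n0 0 0 0 0 0.0375 0\n0 0 0 0 0 0.025 0\n0 0 0 0 0 0.0125 0\n0 0 0 0 0 0 0"

```text
time: 8.62
position: [0.596, 0.1032, 0.0939]
orientation: [-0.0, 0.721, 0.693, -0.0]
force: [-0.2, 1.2, -4.0]
gripper_width: 0.659
grip_force: 29.9
```

Request:
drive_effector --rows "0 0 0 0 0 0.0125 0\n0 0 0 0 0 0.01 0\n0 0 0 0 0 0 0"

```text
time: 9.0
position: [0.596, 0.1032, 0.0851]
orientation: [-0.0, 0.721, 0.693, -0.0]
force: [0.1, 0.8, -3.9]
gripper_width: 0.659
grip_force: 29.9
```

```bash
python3 - <<'E'
from h import *
go([.5972,.1028,.081],np.radians(-2.3));print(bot.read_state()["force"],bot.read_state()["torque"])
E
```

```text
pos [0.596  0.1032 0.0851] tool offset [-0.0004  0.0012  0.0041] y heading deg -2.2 j6 0.023 t 9.0
rz about tool z (down): 0.0017
[ 0.07861216  0.76047297 -3.94195867] [-0.01177603 -0.09690279 -0.02896117]
```

To row units: 0.003 m is 0.0075, 0.002 m is 0.005.

Request:
drive_effector --rows "0 0 0 0 0.0013 0.0075 0\n0 0 0 0 0 0.005 0\n0 0 0 0 0 0 0\n0 0 0 0 0 0 0"

```text
time: 9.5
position: [0.5969, 0.1031, 0.0814]
orientation: [0.0, 0.721, 0.693, -0.0]
force: [-3.9, -0.1, 5.9]
gripper_width: 0.66
grip_force: 29.9
```

Request:
drive_effector --rows "0 0 0 0 0 0 1\n0 0 0 0 0 0 1\n0 0 0 0 0 0 1\n0 0 0 0 0 0 1"

```text
time: 10.0
position: [0.5968, 0.1032, 0.0804]
orientation: [0.0, 0.721, 0.693, 0.0]
force: [-0.3, 1.2, 0.5]
gripper_width: 0.998
grip_force: 0.0
```

Run:
```python
from h import *
go([.596,.1028,.127],np.radians(-2.3));print(bot.read_state()["force"],bot.read_state()["torque"])
```

```text
pos [0.5968 0.1032 0.0804] tool offset [-0.0004 -0.0008 -0.0466] y heading deg -2.2 j6 0.023 t 10.0
rz about tool z (down): 0.0017
[-0.33160102  1.24236072  0.54561031] [-0.03793523 -0.08393972 -0.00382719]
```

The floor contact height (0.0814 m) matches a fully seated jar. Next I raise to the lid and grip it with the fingertips 5 mm above the shoulder.

To row units: -0.025 m is -0.0625, -0.0236 m is -0.059.

Request:
drive_effector --rows "0 0 0 0 0 -0.0625 1\n0 0 0 0 0 -0.059 1\n0 0 0 0 0 0 1\n0 0 0 0 0 0 0.6\n0 0 0 0 0 0 0.3\n0 0 0 0 0 0 0\n0 0 0 0 0 0 0\n0 0 0 0 0 0 0\n0 0 0 0 0 0 0"

```text
time: 11.12
position: [0.5964, 0.1032, 0.1285]
orientation: [-0.0, 0.721, 0.693, -0.0]
force: [0.3, -0.4, -3.0]
gripper_width: 0.637
grip_force: 30.0
```

Run:
```python
from h import *
go([.596,.1028,.129],np.radians(-2.3));print(bot.read_state()["force"],bot.read_state()["torque"])
c=bot.calibration("wrist");im=bot.capture("wrist");cv2.imwrite("pics/w3.png",im)
```

```text
pos [0.5964 0.1032 0.1285] tool offset [-0.0004 -0.0004 -0.0005] y heading deg -2.21 j6 0.023 t 11.125
rz about tool z (down): 0.0016
[ 0.31860712 -0.36326332 -2.98188939] [-0.04004473 -0.13773094 -0.0050565 ]
```

View pics/w3.png

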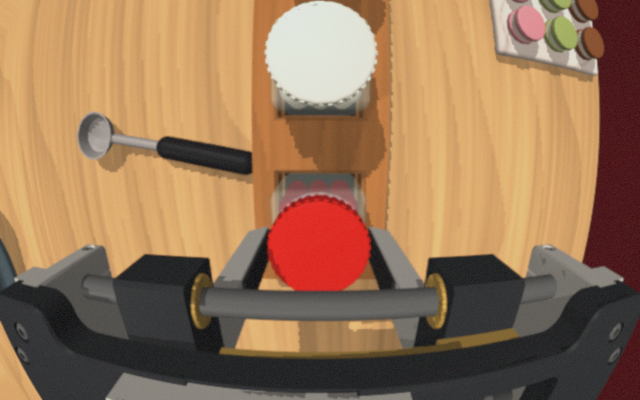

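The lid is gripped at its 60 mm width, at (319,245). The jar sits in the well and the white jar at (320,52) is undisturbed. I'll turn counter-clockwise by about 60° first.

To row units: 0.0005 m is 0.0013, -0.13 rad is -0.0414.

Request:
drive_effector --rows "0 0 -0.0414 0 0 0.0013 0\n0 0 -0.0414 0 0 0 0\n0 0 -0.0414 0 0 0 0\n0 0 0 0 0 0 0"

```text
time: 11.68
position: [0.5969, 0.1032, 0.1289]
orientation: [0.0, 0.573, 0.819, 0.0]
force: [-0.5, 0.8, -0.3]
gripper_width: 0.632
grip_force: 30.0
```

```bash
python3 -c "
from h import *
s=bot.read_state();print(s['torque'],s['force']);go([.596,.1028,.129])"
```

```text
[ 0.01917747 -0.05446635 -0.01171672] [-0.52980113  0.79403171 -0.33516356]
pos [0.5969 0.1032 0.1289] tool offset [-0.0001 -0.001  -0.0001] y heading deg 20.05 j6 -0.366 t 11.675
```

Request:
drive_effector --rows "0 0 -0.0414 0 0 0 0\n0 0 -0.0414 0 0 0 0\n0 0 -0.0414 0 0 0 0\n0 0 -0.0414 0 0 0 0\n0 0 -0.0414 0 0 0 0\n0 0 0 0 0 0 0"

```text
time: 12.42
position: [0.5969, 0.1032, 0.1288]
orientation: [0.0, 0.282, 0.959, 0.0]
force: [-0.0, 0.8, -0.5]
gripper_width: 0.632
grip_force: 30.0
```

```bash
python3 -c "
from h import *
s=bot.read_state();print(s['torque'],s['force']);go([.596,.1028,.129])"
```

```text
[-0.03150569 -0.15914318  0.03177638] [-0.01920509  0.82764055 -0.51097361]
pos [0.5969 0.1032 0.1288] tool offset [ 0.0005 -0.0008 -0.0002] y heading deg 57.2 j6 -1.014 t 12.425
```

To row units: -0.13 rad is -0.0414.

Request:
drive_effector --rows "0 0 -0.0414 0 0 0 0\n0 0 -0.0414 0 0 0 0\n0 0 0 0 0 0 0\n0 0 0 0 0 0 0"

```text
time: 12.92
position: [0.5968, 0.1032, 0.1287]
orientation: [0.0, 0.156, 0.988, 0.0]
force: [1.0, 0.9, -0.0]
gripper_width: 0.635
grip_force: 30.0
```

```bash
python3 -c "
from h import *
s=bot.read_state();print(s['torque'],s['force'])"
```

```text
[ 0.0190005  -0.13386999  0.02521187] [ 1.00091469  0.89188735 -0.01550816]
```

Request:
drive_effector --rows "0 0 0 0 0 -0.0038 0\n0 0 0 0 0 -0.0038 0\n0 0 0 0 0 0 0\n0 0 0 0 0 0 0"

```text
time: 13.42
position: [0.5968, 0.1032, 0.1316]
orientation: [0.0, 0.154, 0.988, 0.0]
force: [0.4, 0.6, -0.4]
gripper_width: 0.636
grip_force: 30.0
```

```bash
python3 -c "
from h import *
s=bot.read_state();print(s['torque'],s['force']);go([.596,.1028,.129])"
```

```text
[ 0.09039946 -0.19120413  0.00139881] [ 0.39117787  0.57276653 -0.43083146]
pos [0.5968 0.1032 0.1316] tool offset [ 0.0006 -0.0006  0.0026] y heading deg 72.26 j6 -1.277 t 13.425
```

To row units: -0.002 m is -0.005.

Request:
drive_effector --rows "0 0 0 0 0 -0.005 0\n0 0 0 0 0 0 0\n0 0 0 0 0 0 0"

```text
time: 13.8
position: [0.5968, 0.1032, 0.1336]
orientation: [0.0, 0.154, 0.988, -0.0]
force: [-0.2, -0.4, 0.4]
gripper_width: 0.634
grip_force: 30.0
```

```bash
python3 -c "
from h import *
f=[]
for i in range(4):
    im=bot.capture('scene'); f.append(bot.read_state()['force'])
print(np.round(f,2)); cv2.imwrite('pics/s1.png',cv2.resize(im[130:240,330:490],None,fx=5,fy=5,interpolation=cv2.INTER_CUBIC))"
```

```text
[[ 0.33 -1.01 -1.13]
 [-0.35  0.23 -0.14]
 [-0.23 -0.09 -0.75]
 [ 0.41 -0.33 -0.65]]
```

View pics/s1.png

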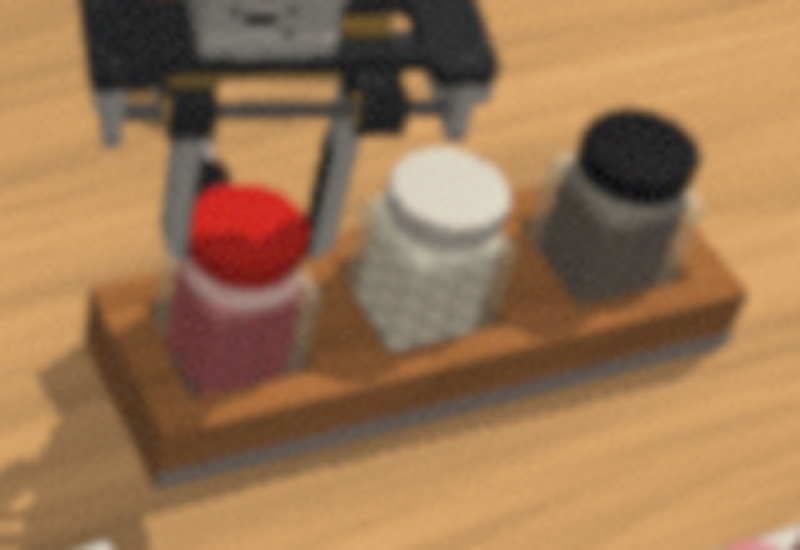

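The image shows a widening gap under the red lid at (245,290) with the jar still down in the well. The measured load is about 0.5 N, so only the lid is being lifted. I'll raise it another 29 mm.

To row units: -0.009 m is -0.0225, -0.005 m is -0.0125.

Request:
drive_effector --rows "0 0 0 0 0 -0.0125 0\n0 0 0 0 0 -0.015 0\n0 0 0 0 0 -0.0225 0\n0 0 0 0 0 -0.0225 0\n0 0 0 0 0 0 0\n0 0 0 0 0 0 0\n0 0 0 0 0 0 0\n0 0 0 0 0 0 0"

```text
time: 15.0
position: [0.5966, 0.1032, 0.1622]
orientation: [-0.0, 0.154, 0.988, -0.0]
force: [0.1, -0.1, -0.9]
gripper_width: 0.635
grip_force: 30.0
```

```bash
python3 -c "
from h import *
f=[]
for i in range(4):
    im=bot.capture('scene'); f.append(bot.read_state()['force'])
print(np.round(f,2)); cv2.imwrite('pics/s2.png',cv2.resize(im[130:240,330:490],None,fx=5,fy=5,interpolation=cv2.INTER_CUBIC))
go([.5968,.1032,.1625])"
```

```text
[[-0.05  0.18 -0.01]
 [-0.12  0.21 -0.24]
 [ 0.43  0.55 -0.28]
 [ 0.9   0.19 -1.1 ]]
pos [0.5967 0.1032 0.1625] tool offset [-0.0001  0.     -0.    ] y heading deg 72.28 j6 -1.277 t 15.2
```

View pics/s2.png

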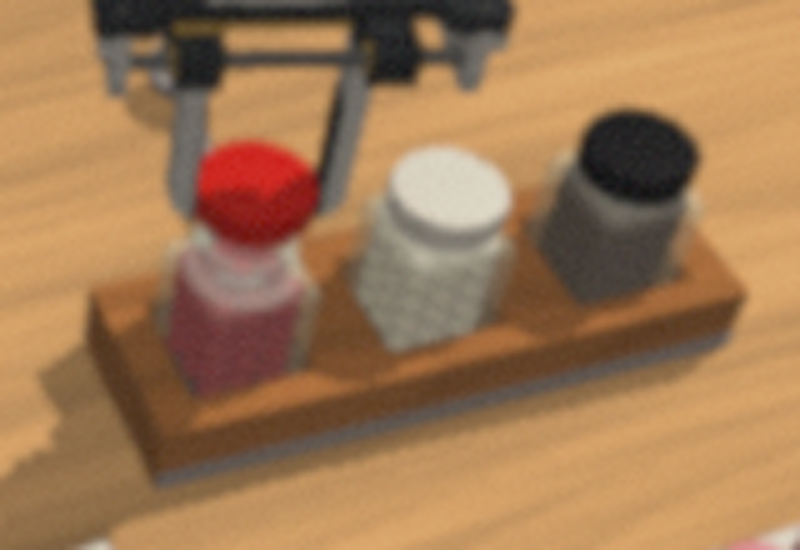

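The lid is off and level above the open neck at (245,260), and the jar is still fully down in the well.

```bash
python3 -c "
from bench import bot
print(bot.sign_off())"
```

```text
the job is handed in; nothing more can be done
None
```

The cherry jar is seated in the well, its lid unscrewed by about 74° and held level about 2 cm above the mouth; the job was handed in at about 15 s, with no verdict returned.

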